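Bring the salt shaker round on the spice carousel

TASK

Turn the spice carousel, either way round, until the salt shaker on its tray stands right in front of the small upright pointer on the carousel's fixed foot. Turn it gently and only by pushing with a closed fingertip against the arms of the cross handle on top: do not grip the handle, and do not touch the tray, the shaker or the jars, which must all stay standing in their places on the tray. Leave the carousel at rest with the shaker lined up with the pointer.

Things in the scene. Friction and masses are not known exactly. Their poses are not given: they have to be found in the camera images.
- foot: the carousel's fixed foot: a dark steel disc, 90 mm across, on the worktop, with a flat tongue on its -x side ending in a small upright steel pointer (12 mm wide, 49 mm high, 100 mm from the centre, just outside the tray). Origin on the carousel's axis at worktop height; -x points from the axis to the pointer. It cannot move
- pick_point (a point): the point where the salt shaker's underside is to stand: on the tray's top, 56 mm from the carousel's axis, on the straight line from the axis to the pointer; fixed to the foot
- turntable: the turning part with tray and cross handle, on an upright axis; origin on the axis (as the foot's), at worktop height. It turns endlessly both ways against light friction (about 1 N of push on an arm's outer half) and stays where it is left. Its x and y axes lie along the four arms. Its central post is 16 mm thick
- star: the steel cross handle on top, fixed to the turntable: hub 32 mm across, top 209 mm above the worktop; four equal round level arms, 10 mm thick, along the turntable's +x, +y, -x, -y, centre line 193 mm above the worktop, each ending 96 mm from the axis in a 16 mm wooden ball. Origin on the axis at worktop height
- tray: the round wooden tray fixed to the turntable: 172 mm across, top 40 mm above the worktop, a steel rim 4 mm higher. Shaker and jars stand on it about 56 mm from the axis, in the four quarters midway between the arms; which one is where varies. Origin and axes as the turntable's
- shaker: the salt shaker: clear glass with a domed grey top, no dark cap, 44 mm across, 90 mm high, standing loose on the tray; origin at the centre of its underside. The tallest jar's top is 145 mm above the worktop, so 43 mm are free under the arms
- jar_a: round spice jar of clear glass with a dark screw cap, 44 x 44 x 96 mm, standing loose on the tray; origin at the centre of its underside
- jar_b: round spice jar of clear glass with a dark screw cap, 44 x 44 x 96 mm, standing loose on the tray; origin at the centre of its underside
- jar_c: round spice jar of clear glass with a dark screw cap, 40 x 40 x 105 mm, standing loose on the tray; origin at the centre of its underside

How it is judged:
On the way:
1. a finger pushes an arm of the cross handle (contact force between the fingers and star above 0.2 N).
At the end, for the whole second after the job is handed in: The salt shaker's centre is within 12 mm of the pick point in front of the pointer, the turntable is at rest, and the shaker and the three jars stand upright on the tray (horizontal distance between shaker and pick_point below 0.012 m and angular speed of turntable below 0.05 rad/s and angle between each of shaker, jar_a, jar_b, jar_c's own z axis and vertical below 0.15 rad and height (world z) of shaker between 0.033 and 0.048 m and horizontal distance between each of shaker, jar_a, jar_b, jar_c and turntable below 0.075 m and height (world z) of jar_a between 0.033 and 0.048 m and height (world z) of jar_b between 0.033 and 0.048 m and height (world z) of jar_c between 0.033 and 0.048 m); the robot touches nothing.
It fails at once if the shaker or a jar is touched by the robot (contact force between any of the fingers, the arm and shaker above 0.5 N or contact force between any of the fingers, the arm and jar_a above 0.5 N or contact force between any of the fingers, the arm and jar_b above 0.5 N or contact force between any of the fingers, the arm and jar_c above 0.5 N).
It fails at once if the tray is touched by the robot (contact force between any of the fingers, the arm and tray above 0.5 N).
It fails at once if the cross handle is gripped or pushed harder than 15 N (contact force between any of the fingers, the arm and star above 15 N).
It fails at once if the carousel is flicked round faster than 3 rad/s (angular speed of turntable above 3 rad/s).
It fails at once if the shaker or a jar is lifted, tipped or thrown off its place (height (world z) of any of shaker, jar_a, jar_b, jar_c above 0.05 m or angle between any of shaker, jar_a, jar_b, jar_c's own z axis and vertical above 0.3 rad or horizontal distance between any of shaker, jar_a, jar_b, jar_c and turntable above 0.08 m).
It also fails if it takes over 54 s, if anything falls off the work surface, if the arm or the gripper's body presses on something with over 40 N, if the wrist force passes 120 N, or if a joint passes its speed limit or range.

ROBOT

A 6-joint arm with a two-finger parallel gripper is mounted at the origin on a cart in front of the work surface, level with it; the furniture and walls round the work are solid. World frame = base frame: x ahead of the robot, y to its left, z up, the work surface at z = 0. Lengths are in m, angles in rad, forces in N, time in s.
With the tool pointing down it reaches from about 0.3 to 0.825 m from the base axis. Payload 5.4 kg.
Tool frame: the origin (TCP) lies at the very end of the fingers, on their centre line; the grasp point (between the pads) lies 19 mm behind it; z points along the fingers, y is the line along which they close (so a half turn about z gives the same grasp; the last joint's range is limited). The gripper opens to 92 mm and grips with 3 to 60 N. Pads are 20 mm wide; open, the fingers measure 128 mm over their backs; the gripper's body (75 mm by 189 mm) begins 69 mm behind the grasp point.
Start: joints at [1.024, 0.158, 1.597, -0, 1.386, -0.21], TCP at [0.19, 0.543, 0.215] pointing down, gripper open.
Joint ranges: [-2.91, 2.91], [-0.94, 2.29], [0.18, 2.7], [-1.29, 4.43], [0.17, 2.64], [-3, 3]. Speed limits (rad/s): [2.57, 2.57, 3.14, 3.14, 3.14, 3.14].

INTERFACE

Orientations are given as a rotation vector (axis times angle).
In Python, from workcell import bot gives the robot as it stands. Calls block until the motion is done:
- bot.goto(position, orientation): joint-space move of the TCP to a pose.
- bot.line_to(position, rot=None, max_speed=0.15): straight line of the TCP; rot=None keeps the orientation; max_speed is the mean speed in m/s.
- bot.set_joints(angles): joint-space move.
- bot.set_gripper(opening, newtons=None): opening from 0.0 (shut) to 1.0 (fully open); newtons is the grip in N (None keeps the last); returns when the fingers have stopped.
- bot.hold(seconds).
- bot.inverse_kinematics(position, orientation): joint angles nearest the present ones, or None.
- bot.read_camera(name): name is "side" or "top" or "wrist"; returns a dict with "pixels" (480x640x3 uint8, blue, green, red), "fx", "fy", "cx", "cy" (pixels), "k1" (the pictures are not rectified: a ray, as slopes to the right and down, at radius r is drawn at 1 + k1 r^2 times it, then the intrinsics apply), "R" (3x3) and "t" (3): a world point X has camera coordinates R X + t. Camera axes: x right, y down, z forward; pixel columns grow to the right and rows downward; lengths in m; the calibration is good to about 2 mm. A picture is of the moment at which its call begins. There is no depth.
A pose or a line that the arm cannot do raises bot.MotionError and nothing moves.
- bot.job_done(): hands the job in; it is judged then, once.
Readings, each from a call of its own:
- bot.current_clock(): time.
- bot.current_joints(): joint angles.
- bot.current_joint_vel(): joint speeds.
- bot.current_effort(): joint torques, N m.
- bot.current_ee_pos(): TCP position.
- bot.current_tool_rot(): TCP orientation.
- bot.current_contact_force(): force on the tool from outside, world axes, zero at the start.
- bot.current_ft_torque(): the same for the moment, N m.
- bot.current_opening(): opening from 0.0 (shut) to 1.0 (fully open).
- bot.current_grip_force(): force on a finger pad.
Only numpy, scipy, OpenCV 4.12 (cv2) and the standard library are available. Lean on these libraries where they do the work, as an engineer would, in place of code of your own. Each camera call takes 0.05 s, during which the arm holds its last target. There are 200 camera calls.

## Working session

There is one attempt and no reset: what is moved stays moved. The work goes in short steps, each a Python script; the robot and the scene stay as the last script left them, time stands still between calls to the robot, and variables do not carry over. Pictures are saved under pics/ and viewed, at most 10 in all, crops included, and the job is handed in when it is done.

```bash
mkdir -p pics
python3 - <<'E'
from workcell import bot
import cv2
for n in("top","side"):
    c=bot.read_camera(n); cv2.imwrite(f"pics/{n}1.png",c["pixels"])
    print(n,{k:(v if k!="pixels" else 0) for k,v in c.items()})
print(bot.current_tool_rot(),bot.current_clock())
E
```

```text
top {'pixels': 0, 'fx': 580.0337592903021, 'fy': 580.0337592903021, 'cx': 307.70348535481554, 'cy': 231.74297337725503, 'k1': 0.04250536295818888, 'R': array([[ 0.00826536, -0.99959519,  0.02722381],
       [-0.99593499, -0.01067099, -0.08944065],
       [ 0.08969495, -0.02637389, -0.99562003]]), 't': array([0.11183272, 0.50884766, 0.85511988])}
side {'pixels': 0, 'fx': 542.0482004029535, 'fy': 542.0482004029535, 'cx': 309.60941707202676, 'cy': 235.06793738531906, 'k1': -0.034168282269192315, 'R': array([[ 0.1941234 , -0.98083473,  0.01671325],
       [-0.6498421 , -0.14134004, -0.74681205],
       [ 0.73486145,  0.13411272, -0.66482511]]), 't': array([0.01691062, 0.40393421, 0.48474364])}
[-5.26362691e-01 -3.09657114e+00  2.56653672e-03] 0.1
```

View pics/top1.png

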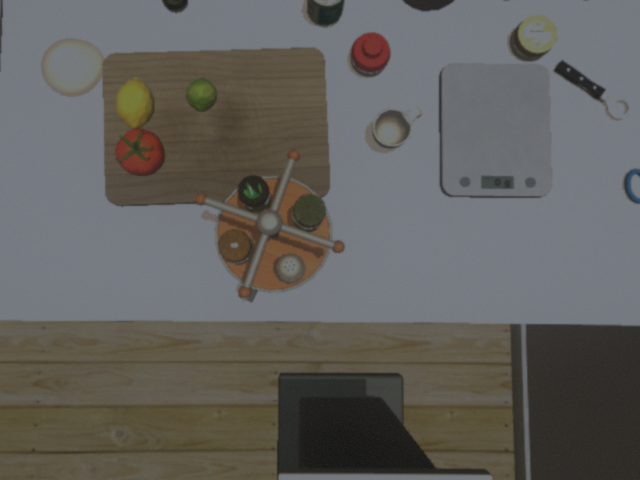

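View pics/side1.png

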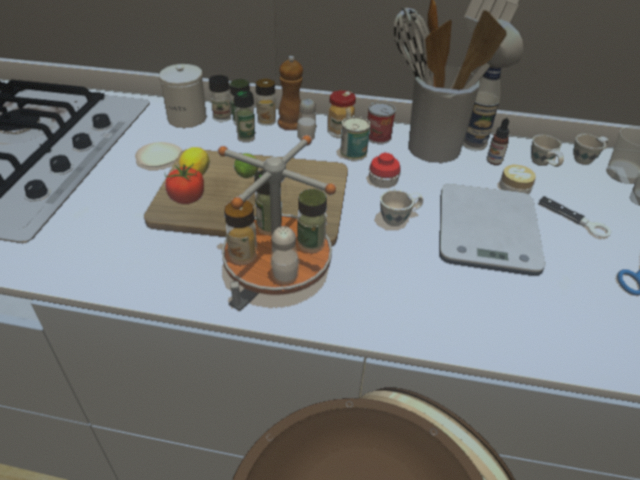

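The top view shows the carousel with its hub at about (269,222) and arm balls at (293,155), (201,200), (338,246) and (245,292). The shaker is at (289,267), and the pointer is near (250,295), partly under a ball. I'll enlarge both views.

Run:
```python
import cv2
a=cv2.imread("pics/top1.png")[145:310,185:355]; b=cv2.imread("pics/side1.png")[130:315,205:345]
cv2.imwrite("pics/topc.png",cv2.convertScaleAbs(cv2.resize(a[:,:],None,fx=3.5,fy=3.5,interpolation=cv2.INTER_CUBIC),alpha=1.4))
cv2.imwrite("pics/sidec.png",cv2.convertScaleAbs(cv2.resize(b,None,fx=3.2,fy=3.2,interpolation=cv2.INTER_CUBIC),alpha=1.4))
```

```text
(no output)
```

View pics/topc.png

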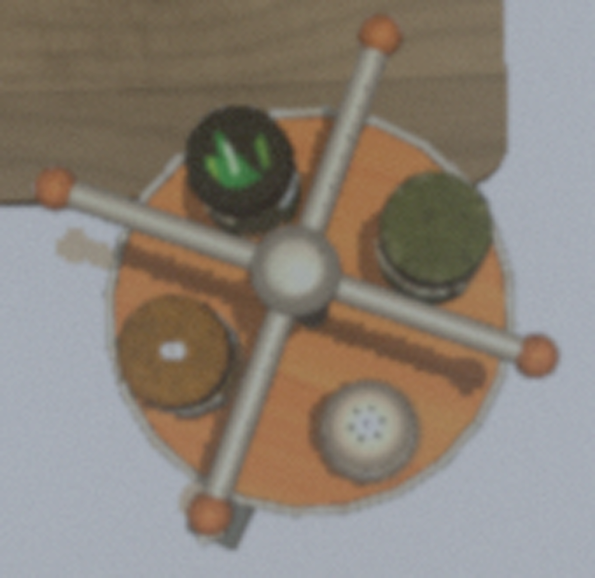

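View pics/sidec.png

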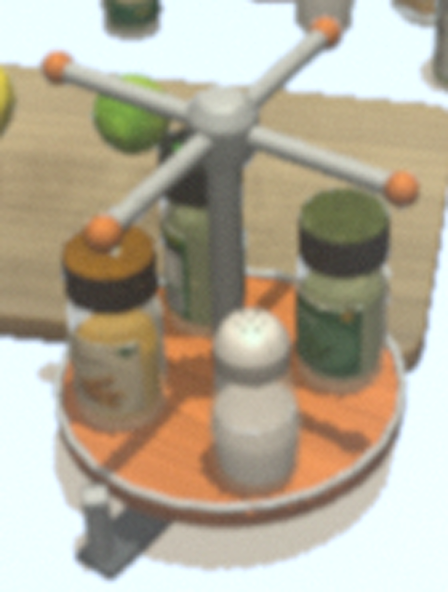

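The crops show the balls in the top view at (380,34), (55,187), (537,355) and (209,517) in crop pixels, with the shaker dome at (366,427). The pointer top is at (96,494) in the side crop. The shaker and pointer are next to each other, about 45° apart.

```bash
cat > h.py <<'E'
from workcell import bot
import numpy as np, cv2
def ray(c,u,v,z):
    d=cv2.undistortPoints(np.array([[[u,v]]],float),np.array([[c["fx"],0,c["cx"]],[0,c["fy"],c["cy"]],[0,0,1]]),np.array([c["k1"],0,0,0.]))[0,0]
    R,t=np.array(c["R"]),np.array(c["t"]); o=-R.T@t; w=R.T@np.r_[d,1]
    return (o+w*(z-o[2])/w[2])[:2]
E
python3 - <<'E'
from h import *
T=bot.read_camera("top");S=bot.read_camera("side")
t=lambda u,v,z:ray(T,185+u/3.5,145+v/3.5,z)
s=lambda u,v,z:ray(S,205+u/3.2,130+v/3.2,z)
B=np.array([t(*p,.196) for p in((380,34),(55,187),(209,517),(537,355))])
print("balls top",B,B.mean(0),np.linalg.norm(B-B.mean(0),axis=1))
B2=np.array([s(*p,.195) for p in((327,29),(57,67),(103,231),(402,187))])
print("balls side",B2,B2.mean(0))
print("hub",t(296,268,.209),"tray",t(310,310,.044))
c=(B.mean(0)+t(310,310,.044))/2
for n,p in dict(shak=t(366,427,.13),shakS=s(255,320,.13),ptr=s(96,494,.049),ptrbase=s(93,568,.004),tong=t(218,543,.004)).items():
    d=p-c;print(n,p,np.hypot(*d),np.degrees(np.arctan2(d[1],d[0])))
d=B-c;print(c,np.degrees(np.arctan2(d[:,1],d[:,0])))
E
```

```text
balls top [[0.58628185 0.13932901]
 [0.53099815 0.25075534]
 [0.41822312 0.19581554]
 [0.47462111 0.08403346]] [0.50253105 0.16748334] [0.08835645 0.08800342 0.08894123 0.08799345]
balls side [[0.58660817 0.1403343 ]
 [0.52860132 0.25231349]
 [0.41894613 0.19746568]
 [0.47340159 0.08600541]] [0.5018893  0.16902972]
hub [0.50247291 0.16694456] tray [0.50248349 0.16737817]
shak [0.45119654 0.14298679] 0.05683571898552752 -154.52729702743676
shakS [0.45165782 0.14398427] 0.055994682294619395 -155.24575847075755
ptr [0.41027776 0.20907803] 0.10119673362391844 155.69790653513542
ptrbase [0.40449588 0.21229853] 0.10779309171015139 155.40258244126179
tong [0.40403226 0.20713097] 0.10617643340625064 158.04316395493333
[0.50250727 0.16743075] [ -18.54376063   71.12309039  161.38776805 -108.48876953]
```

The measurements agree: the axis is at (0.5025, 0.1677), the shaker is at -154.8° and the pointer at about +155.8°. The carousel must turn about -49°. I'll push the 71° arm clockwise, with the fingertip staying aligned to it.

```bash
cat >> h.py <<'E'
C=np.array([.5025,.1677])
def pose(a,off,z,r=.060):
    """tool beside the arm at angle a (deg), off m to its ccw side, tool x along the arm"""
    a=np.radians(a); p=C+r*np.array([np.cos(a),np.sin(a)])+off*np.array([-np.sin(a),np.cos(a)])
    return np.r_[p,z], np.pi*np.array([np.cos(a/2),np.sin(a/2),0])
E
python3 - <<'E'
from h import *
bot.set_gripper(0.0)
p=bot.current_ee_pos(); bot.line_to([p[0],p[1],.32],max_speed=.2)
bot.goto(*pose(71.2,.055,.30))
bot.line_to(pose(71.2,.055,.176)[0],max_speed=.1)
print(bot.current_ee_pos(),bot.current_joints(),bot.current_contact_force(),bot.current_clock())
for o in np.arange(.045,.0215,-.002):
    bot.line_to(pose(71.2,o,.176)[0],max_speed=.03)
    f=bot.current_contact_force(); print(round(o,3),np.round(f,2))
    if np.hypot(f[0],f[1])>.6: break
print(bot.current_clock(),bot.current_opening())
cv2.imwrite("pics/top2.png",bot.read_camera("top")["pixels"][130:320,180:400].repeat(3,0).repeat(3,1))
E
```

```text
[0.47031594 0.24237899 0.17682391] [ 2.47266846e-01  7.02313688e-02  1.76933276e+00 -1.63422864e-05
  1.30048234e+00  5.75293922e-01] [-0.24273284  0.56763093 -0.29723262] 5.1333
0.045 [-0.37  0.35 -0.08]
0.043 [-0.37  0.21  0.07]
0.041 [0.71 0.45 0.37]
6.1167 0.0031488841286141035
```

View pics/top2.png

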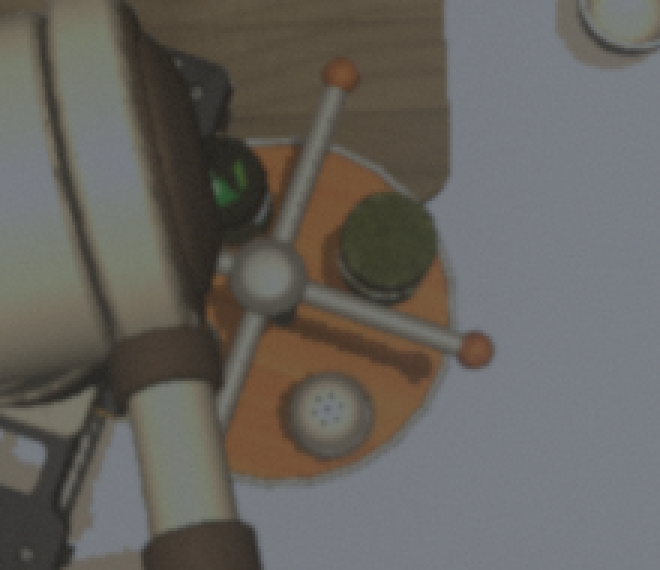

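The arm covers the left half of the picture, the carousel hasn't moved (right ball still at about (476,350)), and the force reading is only noise. Next I'll close the gap and sweep.

Run:
```python
from h import *
for o in (.034,.028,.023): bot.line_to(pose(71.2,o,.176)[0],max_speed=.03); print(np.round(bot.current_contact_force(),1))
for a in np.linspace(71.2,24,13)[1:]:
    p,r=pose(a,.023,.176); bot.line_to(p,r,max_speed=.03)
    print(round(a,1),np.round(bot.current_contact_force(),1))
print(bot.current_clock())
cv2.imwrite("pics/top3.png",bot.read_camera("top")["pixels"][130:320,180:400].repeat(3,0).repeat(3,1))
```

```text
[-0.2  0.5 -0. ]
[-0.3  0.3 -0.4]
[-0.1 -0.9 -0.8]
67.3 [ 0.  -0.3  0.3]
63.3 [ 0.7 -0.8 -0.3]
59.4 [ 0.6 -0.2  0.4]
55.5 [-0.6  0.4  0.4]
51.5 [0.2 0.9 0.7]
47.6 [-0.3 -1.3  0.4]
43.7 [ 0.2  0.1 -0.5]
39.7 [ 0.  -0.4  0.4]
35.8 [0.6 0.6 0.5]
31.9 [-0.2 -0.7  0.4]
27.9 [0.4 0.1 0.2]
24.0 [-0.3 -0.3  0.4]
10.8167
```

View pics/top3.png

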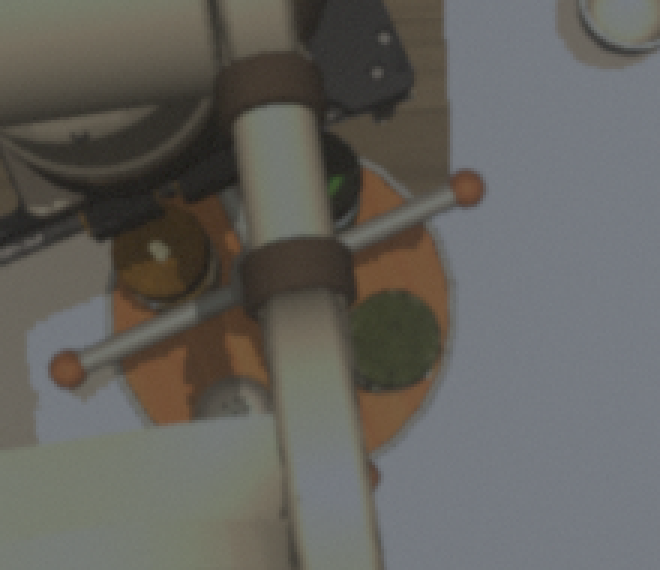

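The carousel turned: balls are now at (467,188) and (67,369) in the 3x crop, and the shaker is at about (232,400). I'll work out the angle, finish to the target, then back off.

Run:
```python
from h import *
T=bot.read_camera("top")
for u,v,e in((467,188,-18.55),(67,369,161.35-0)):
    d=ray(T,180+u/3,130+v/3,.196)-C; print(np.hypot(*d),np.degrees(np.arctan2(d[1],d[0])),e)
```

```text
0.08846709018560862 -64.82384645909411 -18.55
0.0878605134084398 115.17161580264947 161.35
```

It has turned -46.3°, leaving about 3° to go.

Run:
```python
from h import *
for a in (22.5,20.7):
    p,r=pose(a,.023,.176); bot.line_to(p,r,max_speed=.02)
bot.hold(.3)
bot.line_to(pose(20.7,.050,.176)[0],max_speed=.04)
bot.line_to(pose(20.7,.050,.32)[0],max_speed=.1)
bot.goto([.19,.543,.30],[-.526,-3.097,0]); bot.hold(.5)
print(bot.current_clock())
a=bot.read_camera("top")["pixels"][145:310,185:355]; b=bot.read_camera("side")["pixels"][130:315,205:345]
a=cv2.resize(a,None,fx=2.5,fy=2.5*185/165*1,interpolation=cv2.INTER_CUBIC);b=cv2.resize(b,(350,a.shape[0]),interpolation=cv2.INTER_CUBIC)
cv2.imwrite("pics/end.png",cv2.convertScaleAbs(np.hstack([a,b]),alpha=1.4)); print(a.shape,b.shape)
```

```text
16.3417
(463, 425, 3) (463, 350, 3)
```

View pics/end.png

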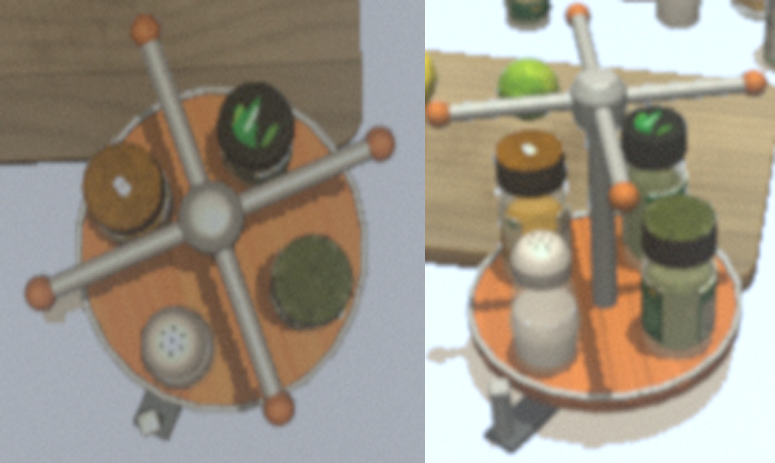

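In the left (top) half, the shaker dome is at (174,343) and the pointer top at (148,421). All the jars stand upright. I'll check the offset.

Run:
```python
from h import *
T=bot.read_camera("top")
t=lambda u,v,z:ray(T,185+u/2.5,145+v/463*165,z)
s=t(174,343,.13);p=t(148,421,.049)
print([(np.hypot(*d),np.degrees(np.arctan2(d[1],d[0]))) for d in(s-C,p-C)])
d=(p-C)/np.hypot(*(p-C)); e=np.hypot(*(C+.056*d-s)); print(e)
if e<.006: print(bot.job_done())
```

```text
[(np.float64(0.05613584360247111), np.float64(157.9020317933094)), (np.float64(0.09864942548630105), np.float64(155.6985151731965))]
0.0021604354481099238
the job is handed in; nothing more can be done
None
```

I turned the carousel about 49° with a closed fingertip and handed the job in. By the last camera check, the shaker stands about 2 mm from the pick point (limit 12 mm), all jars are upright, and the arm is clear of everything.

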